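# Pack the paint pots into the studio tin and lock its lid

### The arm

A 6-joint arm with a two-finger parallel gripper is mounted at the origin on the work surface. World frame = base frame: x ahead of the robot, y to its left, z up, the work surface at z = 0. Lengths are in m, angles in degrees, forces in N, time in s.
With the tool pointing down it reaches from about 0.425 to 1.125 m from the base axis. Payload 14.9 kg.
Tool frame: the origin (TCP) lies between the finger pads; the fingertips stand 25 mm ahead of it and the grasp point (between the pads) lies 6 mm ahead of it; z points along the fingers, y is the direction in which the jaws open and shut (so a half turn about z gives the same grasp; the last joint's range is limited). The gripper opens to 91 mm and grips with 3 to 60 N. Pads are 32 mm wide; open, the fingers measure 118 mm over their backs; the gripper's body (76 mm by 178 mm) begins 60 mm behind the grasp point.
Start: joints at [-66.881, 21.709, 99.362, -0, 58.929, -1.908], TCP at [0.296, -0.634, 0.239] pointing down, gripper open.
Joint ranges: [-158.91, 158.91], [-42.39, 125.64], [0.06, 152.35], [-60.88, 240.88], [17.5, 164.5], [-176.32, 176.32]. Speed limits (degrees/s): [108.29, 108.29, 136.94, 180, 180, 180].

### API

Orientations are given as [roll, pitch, yaw] about the fixed x, y, z axes, in that order (R = Rz(yaw) Ry(pitch) Rx(roll)).
In Python, from bench import env gives the robot as it stands. The module is installed in compiled form; this text tells all that it offers. Calls block until the motion is done:
- env.movep(position, orientation): joint-space move of the TCP to a pose.
- env.move_l(position, velocity=0.15, attitude=None): straight line of the TCP; attitude=None keeps the orientation; velocity is the mean speed in m/s.
- env.set_joints(angles): joint-space move.
- env.grip(opening, f_grip=None): finger opening in m; f_grip is the grip in N (None keeps the last); returns when the fingers have stopped.
- env.sleep(seconds).
- env.solve_ik(position, orientation): joint angles nearest the present ones, or None.
- env.state(): the state.
- env.grab_frame(name): name is "scene" or "top" or "wrist"; returns the picture (420x560x3 uint8, blue, green, red); there is no depth.
- env.camera_model(name): a dict with "fx", "fy", "cx", "cy" (pixels), "eye" and "attitude" of the camera in the world; the wrist camera has in their place "hand_eye" (4x4, takes a point from camera to tool coordinates, whose origin is the TCP and whose axes are the flange's). Camera axes: x right, y up, looking along -z (the intrinsics and any distortion apply to the point x, -y, -z); pixel columns grow to the right and rows downward; lengths in m; the calibration is good to about 2 mm. A picture is of the moment at which its call begins: read the wrist's pose just before it. camera_model takes no time and is no camera call.
A pose or a line that the arm cannot do raises env.IKError and nothing moves.
- env.hand_in(): hands the job in, once; it reports no verdict.
Trained networks look in the newest picture that a camera, given by its name, has taken for a name from the list of things; names that differ only in an ending like _2 or _b are one class to them, and where a whole thing is asked for, a point or a joint stands for the part that bears it (a point fixed in the world has none). Each returns a list of dicts, best first, with "confidence" (0 to 1); they miss things now and then, are a little off and sometimes report something else, mostly with a low value. They report only what shows in the picture. A call takes as long as a camera call.
- env.cut_out(camera, label): "mask" (420x560 bool, what is visible of it).
- env.pinpoint(camera, label): "centre" ([x, y, z] in m, in the coordinates of the camera as it stood for that picture, good to about 4 mm: a listed point, or the origin of a listed thing).
The state is a dict: "clock": time; "qpos": joint angles; "dq": joint speeds; "effort": joint torques, N m; "tcp_pos": TCP position; "orientation": TCP orientation; "wrist_force": force on the tool from outside, world axes, zero at the start; "wrist_torque": the same for the moment, N m; "grip_width": finger opening in m.
Only numpy, scipy, OpenCV 4.12 (cv2) and the standard library are available. Lean on these libraries where they do the work, as an engineer would, in place of code of your own. Each camera call takes 0.05 s, during which the arm holds its last target. There are 200 camera calls.

### The job

Turn the tin's lock ring back to its white open mark, and pack every paint pot into the round tin's shallow tray, all standing flat on its floor in a single layer. Then, with the ring still open, set the lid squarely and fully down on the tin with its yellow ears in line with the two yellow marks, and turn the ring to its red locked mark, not past it. Leave the jar, brush and dish where they are.

Things in the scene. Friction and masses are not known exactly. Their poses are not given: they have to be found in the camera images.
- tin: Shallow round steel tray, the bottom half of a storage tin, fixed on a round wooden board (260 mm across, 8 mm thick). Origin: centre of the board's underside, on the table; z up. Tray floor 20 mm above the table, rim 30 mm; inner diameter 148 mm, wall 3 mm. Round the wall a ledge, 20 mm above the table, out to 84 mm from the axis, on which the lid's edge rests. Cannot be moved
- ear_mark (a point): One of two yellow painted radial lines on the board, 115 mm from the tin's axis: this one at the tin's +y, the other at its -y. They show where the lid's two yellow ears must point
- mark_open (a point): White painted radial line on the board, 115 mm from the tin's axis: the lock ring's handle stands over it when open. Seen from above, 208.6 deg counter-clockwise from the tin's +x (about towards the robot)
- mark_locked (a point): Red painted radial line on the board, 115 mm from the tin's axis: the lock ring's handle stands over it when locked. Seen from above, 151.4 deg counter-clockwise from the tin's +x (about towards the robot)
- lock_ring_part (a joint): Teal lock ring, captive round the tin (184 mm across), turning on the tin's vertical axis. 0 rad = open, handle over the white line; 1.0 rad = locked, handle over the red line; grows clockwise seen from above. It starts in between; it can overshoot the red line, to a stop at 1.25 rad. Stays where it is left; turning takes about 1.5 N at the handle
- ring_post (a point): Centre of the top of the lock ring's handle: a round upright black post, 14 mm in diameter, axis 111 mm from the tin's axis, top 60 mm above the table, free down to 19 mm above the table, where it stands on a radial teal arm. Its direction from the tin's +x is 3.64 rad minus the joint value
- ring_hook (a point): Top of one of the lock ring's two hooks (the other is half a turn away), 22 mm wide: uprights 97 to 103 mm from the tin's axis, lips reaching inward to 87 mm, lip underside 31 mm and top 36 mm above the table. At 1.0 rad the lips hang over the seated lid's ears; at 0 rad they are clear of them
- lid: Deep aluminium lid, an upturned can, loose, 0.25 kg: 166 mm across, 160 mm inside, 42 mm high (39 inside), open below. Origin: centre of its lower edge, z up. Two yellow ears at z 4 to 8 mm, 22 mm wide, reach 96 mm from the axis along +y and -y. Wooden bar handle on top, z 42 to 66 mm, 60 mm along x, 14 mm wide. Seated: origin 20 mm above the table. Either half turn fits
- pot_white: Squat round aluminium paint pot, top and knob white. Body 46 mm across, 16 mm high (foot edge bevelled 3 mm); on it a round knob 14 mm across, from z = 16 to 32 mm. Origin: centre of its underside, z up along the knob. About 60 g. May be absent (None). The tin takes seven in one layer only as one in the middle and six round it
- pot_yellow: Squat round aluminium paint pot, top and knob yellow. Body 46 mm across, 16 mm high (foot edge bevelled 3 mm); on it a round knob 14 mm across, from z = 16 to 32 mm. Origin: centre of its underside, z up along the knob. About 60 g. May be absent (None). The tin takes seven in one layer only as one in the middle and six round it
- pot_orange: Squat round aluminium paint pot, top and knob orange. Body 46 mm across, 16 mm high (foot edge bevelled 3 mm); on it a round knob 14 mm across, from z = 16 to 32 mm. Origin: centre of its underside, z up along the knob. About 60 g. May be absent (None). The tin takes seven in one layer only as one in the middle and six round it
- pot_red: Squat round aluminium paint pot, top and knob red. Body 46 mm across, 16 mm high (foot edge bevelled 3 mm); on it a round knob 14 mm across, from z = 16 to 32 mm. Origin: centre of its underside, z up along the knob. About 60 g. May be absent (None). The tin takes seven in one layer only as one in the middle and six round it
- pot_violet: Squat round aluminium paint pot, top and knob violet. Body 46 mm across, 16 mm high (foot edge bevelled 3 mm); on it a round knob 14 mm across, from z = 16 to 32 mm. Origin: centre of its underside, z up along the knob. About 60 g. May be absent (None). The tin takes seven in one layer only as one in the middle and six round it
- pot_blue: Squat round aluminium paint pot, top and knob blue. Body 46 mm across, 16 mm high (foot edge bevelled 3 mm); on it a round knob 14 mm across, from z = 16 to 32 mm. Origin: centre of its underside, z up along the knob. About 60 g. May be absent (None). The tin takes seven in one layer only as one in the middle and six round it
- pot_green: Squat round aluminium paint pot, top and knob green. Body 46 mm across, 16 mm high (foot edge bevelled 3 mm); on it a round knob 14 mm across, from z = 16 to 32 mm. Origin: centre of its underside, z up along the knob. About 60 g. May be absent (None). The tin takes seven in one layer only as one in the middle and six round it
- jar: Bystander: amber jar with black cap, 66 mm across, 70 mm high, origin at the centre of its underside
- brush: Bystander: brush, 190 mm long, lying on the table along its x
- dish: Bystander: white dish, 100 mm across, 20 mm high, origin at the centre of its underside

How it is judged (in metres and radians):
On the way, in this order (a step that is already met when the one before it is completed fails the run):
1. all pots flat in the tin and the lid seated on it, with the lock ring at its open mark (horizontal distance between each of pot_white, pot_yellow, pot_orange, pot_red, pot_violet, pot_blue, pot_green and tin below 0.055 m and z of pot_white in the frame of tin between 0.016 and 0.0235 m and angle between each of pot_white, pot_yellow, pot_orange, pot_red, pot_violet, pot_blue, pot_green's own z axis and vertical below 0.09 rad and z of pot_yellow in the frame of tin between 0.016 and 0.0235 m and z of pot_orange in the frame of tin between 0.016 and 0.0235 m and z of pot_red in the frame of tin between 0.016 and 0.0235 m and z of pot_violet in the frame of tin between 0.016 and 0.0235 m and z of pot_blue in the frame of tin between 0.016 and 0.0235 m and z of pot_green in the frame of tin between 0.016 and 0.0235 m and horizontal distance between lid and tin below 0.006 m and z of lid in the frame of tin between 0.016 and 0.0235 m and angle between lid's own z axis and vertical below 0.04 rad and angle between the x axis of lid and the x axis of tin, either way round below 0.15 rad and value of joint lock_ring_part below 0.15 rad), for 0.2 s.
2. lock ring turned to its locked mark over the seated lid (horizontal distance between lid and tin below 0.006 m and z of lid in the frame of tin between 0.016 and 0.0235 m and angle between lid's own z axis and vertical below 0.04 rad and angle between the x axis of lid and the x axis of tin, either way round below 0.15 rad and value of joint lock_ring_part between 0.91 and 1.09 rad), for 0.2 s.
At the end, for the whole second after the job is handed in: Every pot present stands flat (within 5 deg) on the tin's floor, inside the tin; the lid is seated on its ledge (origin 16 to 23.5 mm above the table, within 6 mm of the tin's axis, level, ears within 0.15 rad of the yellow marks); the lock ring reads 0.91 to 1.09 rad; all at rest (all of step 2 and horizontal distance between each of pot_white, pot_yellow, pot_orange, pot_red, pot_violet, pot_blue, pot_green and tin below 0.055 m and z of pot_white in the frame of tin between 0.016 and 0.0235 m and angle between each of pot_white, pot_yellow, pot_orange, pot_red, pot_violet, pot_blue, pot_green's own z axis and vertical below 0.09 rad and z of pot_yellow in the frame of tin between 0.016 and 0.0235 m and z of pot_orange in the frame of tin between 0.016 and 0.0235 m and z of pot_red in the frame of tin between 0.016 and 0.0235 m and z of pot_violet in the frame of tin between 0.016 and 0.0235 m and z of pot_blue in the frame of tin between 0.016 and 0.0235 m and z of pot_green in the frame of tin between 0.016 and 0.0235 m and linear speed of lid below 0.02 m/s); the robot touches nothing.
It fails at once if the jar is displaced by more than 40 mm (distance of jar from where it was at the start of the episode above 0.04 m).
It fails at once if the brush is displaced by more than 40 mm (distance of brush from where it was at the start of the episode above 0.04 m).
It fails at once if the dish is displaced by more than 40 mm (distance of dish from where it was at the start of the episode above 0.04 m).
Of pot_white, pot_yellow, pot_orange, pot_red, pot_violet, pot_blue, pot_green only 5 to 7 are there at a start; the rules pass over those that are not, and their reading is None.
At some moment in a run one of pot_white, pot_yellow, pot_orange, pot_red, pot_violet, pot_blue, pot_green may be knocked a few centimetres aside while the robot is not near it.
Once in a run the grip may slacken for a moment while it holds something.
It also fails if it takes over 210 s, if anything falls off the work surface, if the arm or the gripper's body presses on something with over 40 N, if the wrist force passes 120 N, or if a joint passes its speed limit or range.

## Working session

There is one attempt and no reset: what is moved stays moved. The work goes in short steps, each a Python script; the robot and the scene stay as the last script left them, time stands still between calls to the robot, and variables do not carry over. Pictures are saved under pics/ and viewed, about 12 in all and at most 16, crops included, and the job is handed in when it is done.

```bash
mkdir -p pics; cat > h.py <<'E'
import numpy as np, cv2
from bench import env
from scipy.spatial.transform import Rotation as R
POTS=['pot_'+c for c in 'white yellow orange red violet blue green'.split()]
def rot(a):
    a=np.array(a,float)
    return a if a.shape==(3,3) else R.from_euler('xyz',a,degrees=True).as_matrix()
def campose(cam,st=None):
    m=env.camera_model(cam)
    if cam=='wrist':
        st=st or env.state()
        T=np.eye(4);T[:3,:3]=rot(st['orientation']);T[:3,3]=st['tcp_pos']
        return T@np.array(m['hand_eye'])
    T=np.eye(4);T[:3,:3]=rot(m['attitude']);T[:3,3]=m['eye'];return T
def snap(cam,fn=None):
    T=campose(cam); im=env.grab_frame(cam)
    if fn: cv2.imwrite('pics/'+fn,im)
    return T,im
def find(cam,label,T):
    return [(d['confidence'],(T@np.r_[d['centre'],1])[:3]) for d in env.pinpoint(cam,label)]
E
python3 - <<'E'
from h import *
m=env.camera_model('top');print(m);print(env.camera_model('wrist'))
np.set_printoptions(precision=4,suppress=True)
T1,_=snap('scene','s0.png')
T,_=snap('top','t0.png')
for l in ['tin','ear_mark','mark_open','mark_locked','ring_post','lid','jar','brush','dish']+POTS:
    print(l,[(round(c,2),p) for c,p in find('top',l,T)][:3])
print(env.state())
E
```

```text
{'fx': 424.9369905958872, 'fy': 424.9369905958872, 'cx': 276.47250841179664, 'cy': 206.11133822560998, 'eye': array([0.51234946, 0.00282754, 0.99713846]), 'attitude': array([  3.74600239,  -0.44412696, -90.56864277])}
{'fx': 323.2681290364935, 'fy': 323.2681290364935, 'cx': 276.98642355019615, 'cy': 214.49018704630285, 'hand_eye': array([[-5.76219006e-04,  9.64145923e-01,  2.65372017e-01,
         7.50399310e-02],
       [ 9.99999741e-01,  4.40831069e-04,  5.69741228e-04,
         8.03625745e-04],
       [ 4.32329452e-04,  2.65372277e-01, -9.64145927e-01,
        -1.47756462e-01],
       [ 0.00000000e+00,  0.00000000e+00,  0.00000000e+00,
         1.00000000e+00]])}
tin [(0.96, array([ 0.5557, -0.0081, -0.0019])), (0.18, array([ 0.7408,  0.2663, -0.0016]))]
ear_mark [(0.88, array([0.5413, 0.1078, 0.0089]))]
mark_open [(0.98, array([ 0.4626, -0.0747,  0.0032]))]
mark_locked [(0.8, array([0.4485, 0.0364, 0.0053])), (0.66, array([0.555 , 0.2362, 0.0004]))]
ring_post [(0.69, array([0.4522, 0.0184, 0.0545]))]
lid [(0.59, array([ 0.4695, -0.3594, -0.0012]))]
jar [(0.78, array([ 0.7407,  0.
[... 318 characters left out ...]
nge [(0.62, array([ 0.5242,  0.3007, -0.0069]))]
pot_red [(0.38, array([0.4157, 0.2253, 0.0016]))]
pot_violet []
pot_blue [(0.81, array([ 0.6274,  0.2384, -0.0013]))]
pot_green [(0.73, array([ 0.5989,  0.3067, -0.0044]))]
{'clock': 0.9, 'qpos': array([-66.8815,  21.7074,  99.3629,  -0.0008,  58.9284,  -1.908 ]), 'dq': array([-0.0623, -0.0262,  0.0932,  0.0371, -0.0356, -0.0418]), 'effort': array([ -0.002 , -76.3693, -43.4731,   0.0652,   0.039 ,   0.    ]), 'tcp_pos': array([ 0.2961, -0.6343,  0.239 ]), 'orientation': array([179.9987,   0.0007,  25.0268]), 'wrist_force': array([-0.6956,  0.327 ,  0.1338]), 'wrist_torque': array([-0.0109,  0.0353,  0.0191]), 'grip_width': 0.09125148810927379}
```

View pics/t0.png

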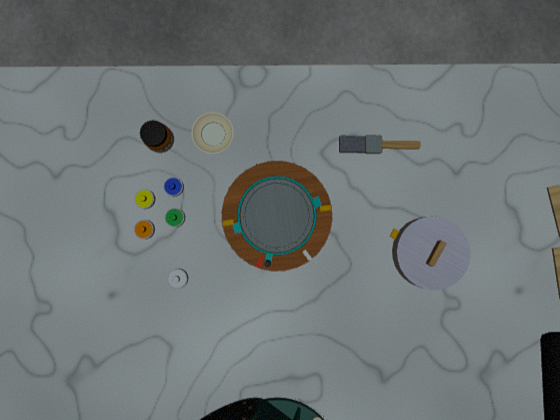

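View pics/s0.png

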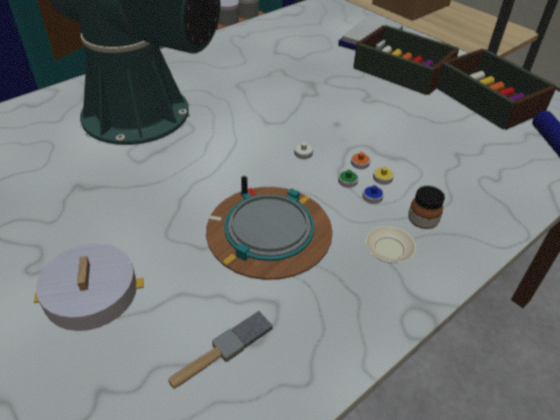

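The top view (t0) shows five pots at upper left: yellow (145,199), blue (174,186), green (175,217), orange (145,229) and white (178,278). The tin is at (277,215) with its post near the red mark (267,262), and the lid is at (432,253) with its bar at roughly -30°. The scene view (s0) agrees: no violet or red pot. Next I look from close up with the wrist camera.

```bash
cat >> h.py <<'E'
np.set_printoptions(precision=4,suppress=True)
def best(cam,label,T,minc=0.3):
    r=[x for x in find(cam,label,T) if x[0]>minc]
    return r[0] if r else None
E
python3 - <<'E'
from h import *
def look(x,y,z,yaw,labels,fn=None):
    env.movep([x,y,z],[180,0,yaw]); env.sleep(.2)
    T,_=snap('wrist',fn)
    for l in labels:
        print(yaw,l,[(round(c,2),p) for c,p in find('wrist',l,T)][:2])
look(.47,-.36,.25,0,['lid'],'w_lid.png')
look(.556,-.01,.25,0,['tin','ear_mark','mark_open','mark_locked','ring_post','ring_hook'],'w_tin0.png')
look(.556,-.01,.25,90,['tin','ear_mark','mark_open','mark_locked','ring_post'],'w_tin1.png')
look(.53,.25,.28,90,['pot_'+c for c in ['white','yellow','orange','blue','green','red','violet']],'w_pots.png')
print(env.state()['clock'])
E
python3 -c "
import cv2,numpy as np
g=[cv2.imread('pics/'+f) for f in('w_lid.png','w_tin0.png','w_tin1.png','w_pots.png')]
cv2.imwrite('pics/m1.png',cv2.resize(np.vstack([np.hstack(g[:2]),np.hstack(g[2:])]),(800,600),interpolation=cv2.INTER_AREA))"
```

```text
0 lid [(0.86, array([ 0.4684, -0.3546,  0.0052]))]
0 tin [(0.95, array([ 0.561 , -0.0038,  0.0046]))]
0 ear_mark [(0.87, array([0.5415, 0.1113, 0.0109]))]
0 mark_open [(0.86, array([ 0.4615, -0.0747,  0.0076]))]
0 mark_locked [(0.58, array([0.4442, 0.0368, 0.0142])), (0.28, array([0.7502, 0.1487, 0.0003]))]
0 ring_post [(0.71, array([0.4479, 0.0181, 0.0569]))]
0 ring_hook [(0.93, array([0.5316, 0.0829, 0.038 ])), (0.34, array([ 0.4617, -0.0752,  0.0073]))]
90 tin [(0.77, array([ 0.5594, -0.0026,  0.0029]))]
90 ear_mark [(0.96, array([0.54  , 0.1096, 0.0124]))]
90 mark_open [(0.98, array([ 0.465 , -0.0755,  0.0081]))]
90 mark_locked [(0.68, array([0.4454, 0.0349, 0.012 ]))]
90 ring_post [(0.57, array([0.4487, 0.019 , 0.0588]))]
90 pot_white [(0.93, array([0.4139, 0.2242, 0.0035]))]
90 pot_yellow [(0.94, array([0.595 , 0.3013, 0.0005])), (0.62, array([0.4133, 0.2254, 0.0041]))]
90 pot_orange [(0.8, array([0.5218, 0.3024, 0.0027])), (0.29, array([0.7386, 0.2672, 0.0026]))]
90 pot_blue [(0.98, array([ 0.6305,  0.2312, -0.004 ])), (0.34, array([0.4489, 0.019 , 0.0619]))]
90 pot_green [(0.67, array([ 0.5516,  0.2367, -0.0019])), (0.62, array([ 0.6286,  0.2347, -0.0016]))]
90 pot_red []
90 pot_violet []
7.8583
```

View pics/m1.png

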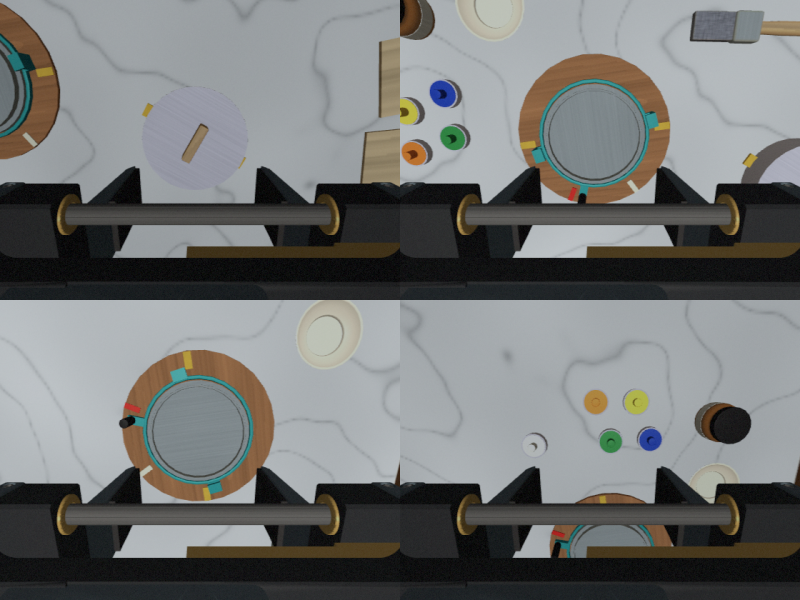

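The montage shows the lid with its bar at about -30°, the tin with the post just clockwise-short of the red mark, and all five pots upright. I'll refine the tin axis and yaw by fitting the board edge projected on z = 8 mm, and the lid from its top disc and bar.

```bash
cat >> h.py <<'E'
from scipy.optimize import least_squares
def Tw(x,y,z,yaw):
    T=np.eye(4);T[:3,:3]=rot([180,0,yaw]);T[:3,3]=[x,y,z]
    return T@np.array(env.camera_model('wrist')['hand_eye'])
def toplane(cam,T,uv,z):
    m=env.camera_model(cam);uv=np.atleast_2d(np.asarray(uv,float))
    d=np.c_[(uv[:,0]-m['cx'])/m['fx'],-(uv[:,1]-m['cy'])/m['fy'],-np.ones(len(uv))]@T[:3,:3].T
    return T[:3,3]+d*((z-T[2,3])/d[:,2])[:,None]
def circfit(P,r0,c0):
    f=least_squares(lambda q:np.hypot(P[:,0]-q[0],P[:,1]-q[1])-q[2],[*c0,r0],loss='soft_l1',f_scale=.001)
    return f.x,np.abs(f.fun)
def edge(im,cam,T,mask,z,c0,r0,tol=.012,lim=None):
    cs,_=cv2.findContours(mask.astype(np.uint8),cv2.RETR_EXTERNAL,cv2.CHAIN_APPROX_NONE)
    uv=max(cs,key=cv2.contourArea)[:,0]
    if lim: uv=uv[uv[:,1]<lim]
    P=toplane(cam,T,uv,z)[:,:2]; r=np.hypot(*(P-c0).T); P=P[abs(r-r0)<tol]
    return circfit(P,r0,c0)[0],len(P)
E
python3 - <<'E'
from h import *
views=[('wrist','w_tin0.png',Tw(.556,-.01,.25,0)),('wrist','w_tin1.png',Tw(.556,-.01,.25,90)),('top','t0.png',campose('top'))]
for cam,fn,T in views:
    im=cv2.imread('pics/'+fn);hsv=cv2.cvtColor(im,cv2.COLOR_BGR2HSV)
    lim=225 if cam=='wrist' else None
    allp=np.stack(np.meshgrid(range(560),range(420)),-1).reshape(-1,2)
    P=toplane(cam,T,allp,.008)[:,:2].reshape(420,560,2)
    near=np.hypot(P[...,0]-.558,P[...,1]+.005)<.15
    m=near&(hsv[...,1]>70)&(hsv[...,2]>40)
    m=cv2.morphologyEx(m.astype(np.uint8),cv2.MORPH_CLOSE,np.ones((5,5)))
    q,n=edge(im,cam,T,m,.008,(.558,-.005),.13,lim=lim);print(fn,'board',q,n)
    teal=near&(hsv[...,0]>80)&(hsv[...,0]<100)&(hsv[...,1]>110)
    q2,n2=edge(im,cam,T,teal,.019,(.558,-.005),.092,tol=.006,lim=lim);print('teal',q2,n2)
    rr=np.hypot(P[...,0]-q[0],P[...,1]-q[1]);an=np.degrees(np.arctan2(P[...,1]-q[1],P[...,0]-q[0]))%360
    ring=(rr>.104)&(rr<.126)
    if lim: ring[lim:]=False
    yel=ring&(hsv[...,0]>18)&(hsv[...,0]<30)&(hsv[...,1]>140)&(hsv[...,2]>110)
    wh=ring&(hsv[...,1]<50)&(hsv[...,2]>140); red=ring&((hsv[...,0]<5)|(hsv[...,0]>174))&(hsv[...,1]>150)
    for nme,k in(('yel97',yel&(an<180)),('yel277',yel&(an>180)),('white215.6',wh),('red158.4',red)): print(nme,k.sum(),np.median(an[k]) if k.sum() else None)
im=cv2.imread('pics/w_lid.png');T=Tw(.47,-.36,.25,0);hsv=cv2.cvtColor(im,cv2.COLOR_BGR2HSV)
allp=np.stack(np.meshgrid(range(560),range(420)),-1).reshape(-1,2)
for z in(.066,):
    P=toplane('wrist',T,allp,z)[:,:2].reshape(420,560,2)
    near=np.hypot(P[...,0]-.47,P[...,1]+.357)<.05
    b=near&(hsv[...,1]>70)&(hsv[...,0]<25)&(hsv[...,2]>60)
    box=cv2.minAreaRect((P[b]*1000).astype(np.float32));print('bar',box,b.sum())
P=toplane('wrist',T,allp,.008)[:,:2].reshape(420,560,2)
y=(np.hypot(P[...,0]-.47,P[...,1]+.357)<.11)&(hsv[...,0]>18)&(hsv[...,0]<30)&(hsv[...,1]>140)&(hsv[...,2]>110)
n,l,s,c=cv2.connectedComponentsWithStats(y.astype(np.uint8))
print([(s[i,4],toplane('wrist',T,c[i],.008)[0,:2]) for i in range(1,n) if s[i,4]>8])
E
```

```text
w_tin0.png board [ 0.5557 -0.004   0.1283] 391
teal [ 0.5555 -0.004   0.0907] 275
yel97 178 98.519317161224
yel277 155 277.090940871757
white215.6 0 None
red158.4 0 None
w_tin1.png board [ 0.5564 -0.0043  0.1282] 409
teal [ 0.5562 -0.0044  0.0906] 293
yel97 239 98.16162023292327
yel277 0 None
white215.6 0 None
red158.4 148 159.98949574785024
t0.png board [ 0.5562 -0.0053  0.1273] 314
teal [ 0.5561 -0.0053  0.09  ] 216
yel97 50 97.96482004652462
yel277 47 278.0441781642109
white215.6 24 216.82384704992506
red158.4 34 159.48988095664487
bar ((467.8951721191406, -355.2973937988281), (14.445555686950684, 61.46073532104492), 60.43500900268555) 770
[(np.int32(130), array([ 0.5122, -0.276 ])), (np.int32(19), array([ 0.4224, -0.4397]))]
```

Tin axis is about (0.5561, -0.0043) at yaw 8°. The lid is at (0.468, -0.355) at yaw -29°. Now I'll open the ring.

```bash
cat >> h.py <<'E'
TIN=np.array([.5561,-.0043]);YAW=8.0
def postxy(phi,r=.111): return TIN+r*np.array([np.cos(np.radians(phi)),np.sin(np.radians(phi))])
def turn(phi0,phi1,n=8,f=15):
    """grip the post at world angle phi0 and carry it round to phi1"""
    env.movep([*postxy(phi0),.14],[180,0,phi0-180]); env.grip(.05)
    env.move_l([*postxy(phi0),.057],.1); env.grip(0,f); print('post grip',env.state()['grip_width'],env.state()['tcp_pos'])
    for p in np.linspace(phi0,phi1,n+1)[1:]:
        env.move_l([*postxy(p),.057],.06,[180,0,p-180])
    env.sleep(.3);s=env.state();print('end',s['tcp_pos'],s['wrist_force'],s['grip_width'],s['clock'])
    env.grip(.05);env.move_l([*postxy(phi1),.15],.15)
def look(x,y,z,yaw,fn=None):
    env.movep([x,y,z],[180,0,yaw]); env.sleep(.2); return snap('wrist',fn)
E
python3 - <<'E'
from h import *
turn(168.05,YAW+208.6-1)
T,_=look(.5,.02,.25,90,'w_open.png')
for l in('ring_post','mark_open','tin'): print(l,[(round(c,2),p) for c,p in find('wrist',l,T)][:2])
E
```

```text
post grip 0.013282035965637868 [0.4475 0.0187 0.0571]
end [ 0.4658 -0.0688  0.057 ] [-3.539  -4.82    5.8574] 0.013485787482525966 14.5417
ring_post [(0.67, array([ 0.4663, -0.0684,  0.0592])), (0.37, array([0.4754, 0.0363, 0.0383]))]
mark_open [(0.6, array([ 0.4641, -0.0772,  0.009 ]))]
tin [(0.63, array([ 0.5592, -0.0048,  0.0036]))]
```

View pics/w_open.png

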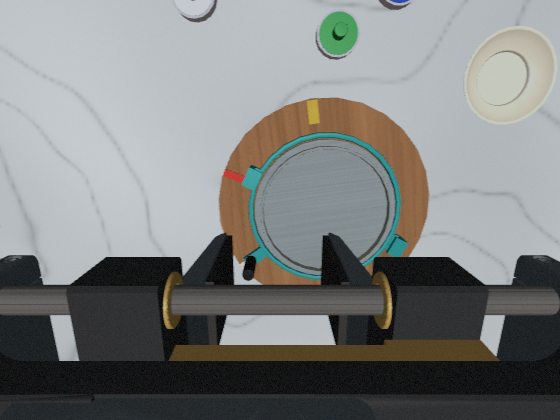

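The ring now stands at its open mark (post angle 215.5°, joint ≈ 0.02 rad). Next I pack the pots.

```bash
cat >> h.py <<'E'
ALL=np.stack(np.meshgrid(range(560),range(420)),-1).reshape(-1,2)
def disc(im,cam,T,p,z=.016,rad=.035):
    hsv=cv2.cvtColor(im,cv2.COLOR_BGR2HSV)
    P=toplane(cam,T,ALL,z)[:,:2].reshape(420,560,2)
    m=(np.hypot(P[...,0]-p[0],P[...,1]-p[1])<rad)&(hsv[...,1]>100)&(hsv[...,2]>50)
    if m.sum()<50: return None
    c,r=cv2.minEnclosingCircle(P[m].astype(np.float32));return np.array(c),r
KNOWN=dict(white=(.415,.223),yellow=(.596,.302),orange=(.523,.302),blue=(.629,.234),green=(.5505,.236))
def locate(c,guess):
    T,im=look(guess[0],guess[1]-.07,.2,90,'pot_%s_%d.png'%(c,env.state()['clock']*10))
    r=[x for x in find('wrist','pot_'+c,T) if x[0]>.25 and abs(x[1][2])<.03 and np.hypot(*(x[1][:2]-guess))<.09]
    if not r: print(c,'not found');return None
    p=r[0][1][:2]; d=disc(im,'wrist',T,p) if c!='white' else None
    print(c,'pin',round(r[0][0],2),p,'disc',d)
    return d[0] if d is not None and abs(d[1]-.0225)<.004 and np.hypot(*(d[0]-p))<.012 else p
def slot(a,r=.0465): return TIN+r*np.array([np.cos(np.radians(a)),np.sin(np.radians(a))])
def pack(c,a,yaw=90,r=.0465):
    p=locate(c,np.array(KNOWN[c]))
    if p is None: return False
    env.movep([*p,.11],[180,0,yaw]); env.grip(.04)
    env.move_l([*p,.0425],.1); env.grip(0,20)
    w=env.state()['grip_width']
    if not .01<w<.02: print('bad grip',w); env.grip(.05); env.move_l([*p,.15]);return False
    env.move_l([*p,.14],.15); s=slot(a,r)
    env.movep([*s,.14],[180,0,yaw]); w1=env.state()['grip_width']
    if not .01<w1<.02: print('LOST',c,w1);return False
    env.move_l([*s,.0635],.08); env.sleep(.2); st=env.state()
    env.grip(.034); env.move_l([*s,.14],.15)
    print(c,'placed w',w,w1,'F',st['wrist_force'],'t',env.state()['clock']);return True
E
python3 - <<'E'
from h import *
for c,a in(('green',98),('blue',26)):
    if not pack(c,a): break
T,im=look(.5561,-.0743,.2,90,'w_p2.png')
for c in('green','blue'): print(c,find('wrist','pot_'+c,T)[:1])
E
```

```text
green pin 0.97 [0.5614 0.1904] disc (array([0.5641, 0.1868]), 0.02036471664905548)
green placed w 0.013112220924475082 0.012883445550015436 F [-1.1254  0.2343 -1.1996] t 24.2917
blue pin 0.72 [0.6297 0.2316] disc (array([0.6253, 0.2357]), 0.020589781925082207)
blue placed w 0.013233730034210817 0.013109151915579684 F [ 0.0572  0.2453 -0.5909] t 31.6583
green [(0.71, array([0.5506, 0.0477, 0.0251]))]
blue [(0.95, array([0.6021, 0.0142, 0.0201]))]
```

View pics/w_p2.png

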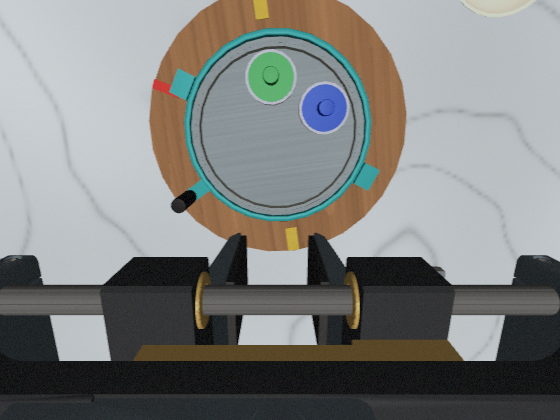

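The green pot had been knocked aside by 5 cm and was re-found. The picture shows green (270,77) and blue (325,107) flat in the tray with clear gaps. I carry on with the rest.

```bash
python3 - <<'E'
from h import *
ok=all(pack(c,a) for c,a in(('yellow',314),('orange',170),('white',242)))
if ok:
    T,im=look(.5561,-.0743,.2,90,'w_p5.png')
    for c in KNOWN:
        r=find('wrist','pot_'+c,T)[:1]; print(c,r)
    T,im=look(.468,-.425,.25,90,'w_lid2.png'); print('lid',find('wrist','lid',T)[:1])
    hsv=cv2.cvtColor(im,cv2.COLOR_BGR2HSV)
    P=toplane('wrist',T,ALL,.066)[:,:2].reshape(420,560,2)
    b=(np.hypot(P[...,0]-.468,P[...,1]+.355)<.05)&(hsv[...,1]>70)&(hsv[...,0]<25)&(hsv[...,2]>60)
    print('bar',cv2.minAreaRect((P[b]*1000).astype(np.float32)),b.sum())
E
python3 -c "
import cv2,numpy as np
cv2.imwrite('pics/m2.png',cv2.resize(np.hstack([cv2.imread('pics/w_p5.png'),cv2.imread('pics/w_lid2.png')])[:300],None,fx=.71,fy=.71,interpolation=cv2.INTER_AREA))"
```

```text
yellow pin 0.87 [0.597  0.3029] disc (array([0.5972, 0.3025]), 0.020517736673355103)
yellow placed w 0.013137104235001012 0.013169987203640559 F [ 0.3435 -0.497  -0.0913] t 40.8167
orange pin 0.75 [0.5238 0.3015] disc (array([0.5266, 0.3027]), 0.020590852946043015)
orange placed w 0.01311174829640587 0.012624937767074875 F [-0.254  -0.6284 -0.4291] t 48.8667
white pin 0.63 [0.4164 0.2261] disc None
white placed w 0.013073992281819982 0.01304894165237263 F [ 0.4522 -0.1734 -0.1901] t 56.575
white [(0.73, array([ 0.5364, -0.0449,  0.0226]))]
yellow [(0.92, array([ 0.5883, -0.0418,  0.0232]))]
orange [(0.69, array([0.5052, 0.0043, 0.0247]))]
blue [(0.88, array([0.6005, 0.0103, 0.0151]))]
green [(0.77, array([0.5502, 0.0463, 0.0211]))]
lid [(0.66, array([ 0.467 , -0.3537,  0.0031]))]
bar ((467.2914733886719, -356.2579650878906), (13.33026123046875, 58.69867706298828), 60.291534423828125) 816
```

View pics/m2.png

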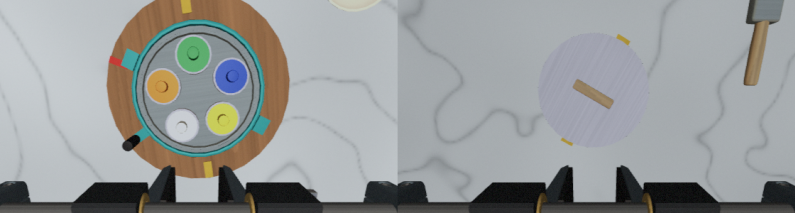

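All five pots stand flat with gaps. The lid is unmoved, at (0.4676, -0.3558), yaw -29.6°. Now I'll place it.

```bash
python3 - <<'E'
from h import *
L=np.array([.4676,-.3558]);ly=-29.6
env.movep([*L,.16],[180,0,ly]); env.grip(.05); env.move_l([*L,.0695],.08); env.grip(0,50)
print('grip',env.state()['grip_width'])
env.move_l([*L,.2],.12); print(env.state()['grip_width'])
mid=(L+TIN)/2+np.array([.03,0])
env.movep([*TIN,.2],[180,0,YAW]); env.sleep(.3); s=env.state(); print('over',s['grip_width'],s['wrist_force'],s['wrist_torque'],s['clock'])
T,im=snap('top','t_over.png'); print(find('top','lid',T)[:2])
T,im=snap('wrist','w_over.png'); print(find('wrist','lid',T)[:2]); snap('scene','s_over.png')
E
python3 -c "
import cv2,numpy as np
cv2.imwrite('pics/m3.png',np.hstack([cv2.imread('pics/w_over.png')[:,80:480],cv2.imread('pics/s_over.png')[100:,:400].copy() if 0 else cv2.resize(cv2.imread('pics/s_over.png'),(400,420))]))"
```

```text
grip 0.01362548513132064
0.013816343124942843
over 0.013520625001142329 [-0.6169 -0.2441 -2.7045] [0.026  0.0448 0.0067] 66.2833
[]
[(0.83, array([ 0.5569, -0.0063,  0.1359]))]
```

View pics/m3.png

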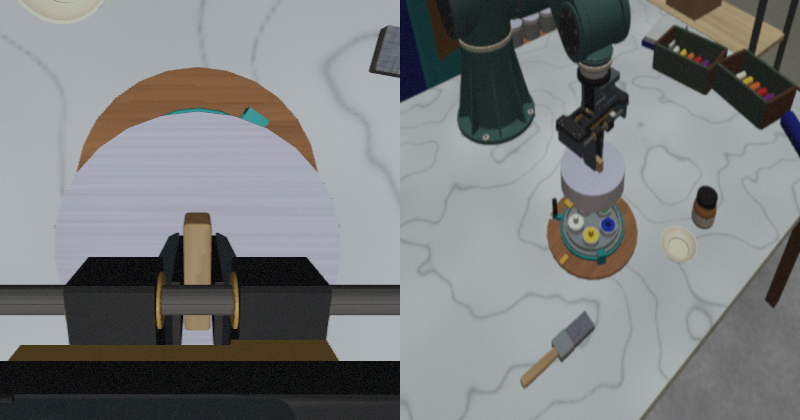

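The lid hangs level and centred over the tin. I lower it with force checks.

```bash
python3 - <<'E'
from h import *
env.move_l([*TIN,.115],.08); env.sleep(.2); f0=env.state()['wrist_force'][2]
for z in np.arange(.111,.0884,-.002):
    env.move_l([*TIN,z],.03); env.sleep(.05); s=env.state(); f=s['wrist_force']-[0,0,f0]
    print(round(z,4),f)
    if abs(f[2])>10: break
print(s['wrist_torque'],s['grip_width'],s['tcp_pos'],s['clock'])
E
```

```text
0.111 [-1.1055  0.6486  0.7639]
0.109 [-0.126  -0.101  -0.1954]
0.107 [0.1593 0.1655 0.1863]
0.105 [ 0.7135 -0.7417  0.2901]
0.103 [ 0.1817 -0.4421  0.7267]
0.101 [ 0.688  -0.6122  0.5999]
0.099 [ 0.2433  0.7864 -0.0124]
0.097 [-0.4109 -0.0566  0.9658]
0.095 [ 0.4928 -0.169  -0.2837]
0.093 [0.2868 0.5462 0.3469]
0.091 [-0.4751 -0.5318 -0.3718]
0.089 [-3.1501  0.6513 11.2317]
[0.0008 0.5965 0.0413] 0.013886094214727376 [ 0.5565 -0.0043  0.0895] 71.5833
```

Contact comes only at the seated height (TCP ≈ 0.0895), as expected. I release and check.

```bash
python3 - <<'E'
from h import *
env.grip(.04); env.move_l([*TIN,.2],.12)
T,im=look(.5461,-.0843,.25,90,'w_seat.png')
for l in('lid','tin','ring_post','ear_mark','mark_open'): print(l,find('wrist',l,T)[:2])
hsv=cv2.cvtColor(im,cv2.COLOR_BGR2HSV)
P=toplane('wrist',T,ALL,.086)[:,:2].reshape(420,560,2)
b=(np.hypot(*(P-TIN).transpose(2,0,1))<.045)&(hsv[...,1]>70)&(hsv[...,0]<25)&(hsv[...,2]>60)
print('bar',cv2.minAreaRect((P[b]*1000).astype(np.float32)),b.sum())
E
```

```text
lid [(0.92, array([ 0.5565, -0.0026,  0.0227]))]
tin []
ring_post [(0.79, array([ 0.4647, -0.0688,  0.0596]))]
ear_mark [(0.97, array([0.5425, 0.1147, 0.0128]))]
mark_open [(0.94, array([ 0.4646, -0.0773,  0.0057]))]
bar ((556.1312255859375, -4.931033134460449), (58.65176010131836, 13.462071418762207), 8.004534721374512) 959
```

View pics/w_seat.png

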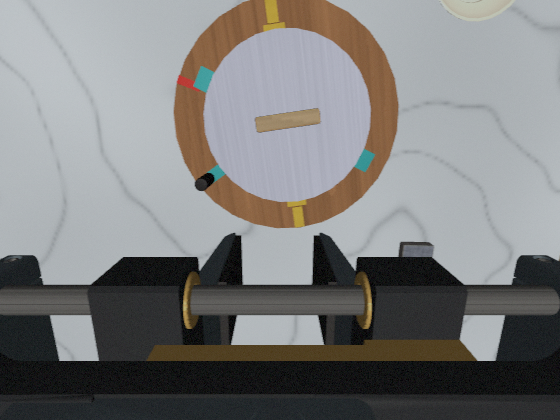

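The lid is seated at z ≈ 20 mm with the bar at 8.0°, and the ears (272,27) and (297,203) line up with the marks. Now I lock the ring.

```bash
python3 - <<'E'
from h import *
turn(215.6,159.4,n=10)
T,im=look(.5461,-.0843,.25,90,'w_lock.png')
for l in('lid','ring_post','mark_locked'): print(l,find('wrist',l,T)[:2])
for l in('ring_post',):
    for c,p in find('wrist',l,T)[:1]:
        a=np.degrees(np.arctan2(*(p[:2]-TIN)[::-1]));print('joint',np.radians(208.6+YAW-a%360))
hsv=cv2.cvtColor(im,cv2.COLOR_BGR2HSV)
P=toplane('wrist',T,ALL,.086)[:,:2].reshape(420,560,2)
b=(np.hypot(*(P-TIN).transpose(2,0,1))<.045)&(hsv[...,1]>70)&(hsv[...,0]<25)&(hsv[...,2]>60)
print('bar',cv2.minAreaRect((P[b]*1000).astype(np.float32)))
P=toplane('wrist',T,ALL,.036)[:,:2].reshape(420,560,2)-TIN
r=np.hypot(P[...,0],P[...,1]);an=np.degrees(np.arctan2(P[...,1],P[...,0]))%360
teal=(r>.087)&(r<.103)&(hsv[...,0]>80)&(hsv[...,0]<100)&(hsv[...,1]>90)
print('hook angles',np.median(an[teal&(an<140)]),np.median(an[teal&(an>220)]))
E
```

```text
post grip 0.013585987073027963 [ 0.4659 -0.0689  0.0571]
end [0.4523 0.0346 0.057 ] [-2.545   1.9314  5.5367] 0.012954396669773674 81.7083
lid [(0.94, array([ 0.5608, -0.0061,  0.0249])), (0.27, array([ 0.4667, -0.0774,  0.006 ]))]
ring_post [(0.87, array([0.4509, 0.0353, 0.0584]))]
mark_locked [(0.59, array([0.4417, 0.0329, 0.0113]))]
joint 0.9987730846041581
bar ((556.1366577148438, -4.944631576538086), (58.75505447387695, 13.464340209960938), 8.013626098632812)
hook angles 97.83330266024953 278.2525622948432
```

View pics/w_lock.png

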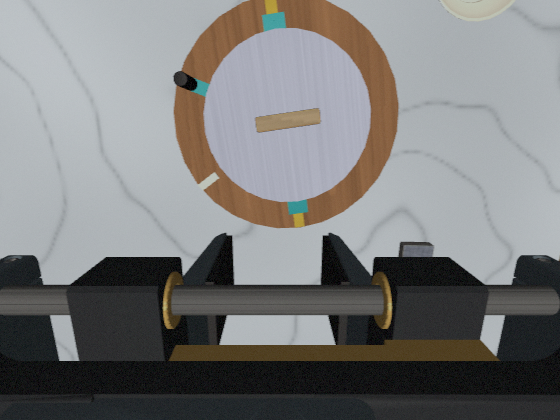

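The post covers the red mark, and the hooks (273,20) and (297,208) sit over the ears. The ring reads about 1.00 rad and the lid has not moved.

```bash
python3 -c "
from h import *
env.sleep(.5); print(env.state()['clock']); env.hand_in()"
```

```text
86.0
the job is handed in; nothing more can be done
```

I opened the ring, packed the pots, put the lid on, locked the ring at its red mark and handed the job in at 86 s; no verdict was reported.

- **Pots:** five were present (white, yellow, orange, blue, green); the red and violet ones were absent. All five looked flat in one layer with clear gaps before the lid went on. I could not check them again with the lid in place. The green pot had been knocked about 5 cm aside and was found again before I picked it.
- **Lid:** it met resistance only at its seated height. Its bar stayed at 8.0°, matching the tin, and did not move while the ring was turned. The bar's centre is within about 1 mm of the tin's axis.
- **Ring:** about 0.02 rad when open and about 1.00 rad after locking. The hooks are at 97.8° and 278.3°, over the ears.
- **Disagreement:** after locking, the network placed the lid about 5 mm off the axis and 5 mm high. That is close to its stated error. The bar fit and the picture showed the lid had not moved, so I trusted those.
- **Jar, brush and dish:** I never reached for them, but I did not measure their positions again at the end.

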